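# Hold the light-box flap at its balance point

### The arm

A 7-joint arm with a two-finger parallel gripper is mounted at the origin on the work surface. World frame = base frame: x ahead of the robot, y to its left, z up, the work surface at z = 0. Lengths are in m, angles in degrees, forces in N, time in s.
With the tool pointing down it reaches from about 0.4 to 0.75 m from the base axis. Payload 19.5 kg.
Tool frame: the origin (TCP) lies midway between the tips of the shut fingers; the grasp point (between the pads) lies 19 mm behind it (manip.tcp_to_grasp is the distance from the TCP to the grasp point, in m); z points along the fingers, x is the direction in which the jaws open and shut, and the axes are right-handed (so a half turn about z gives the same grasp; the last joint's range is limited). The gripper opens to 85 mm and grips with 20 to 120 N. Pads are 22 mm wide; open, the fingers measure 114 mm over their backs; the gripper's body (76 mm by 85 mm) begins 54 mm behind the grasp point. The pads swing forward as they close: fully open they stand 13 mm farther back than shut.
Start: joints at [61.266, 40.479, -1.581, 85.061, 1.261, 54.483, -4.326], TCP at [0.255, -0.515, 0.231] pointing down, gripper open.
Joint ranges: [-155.06, 155.06], [-18.47, 123.98], [-90, 86.84], [0, 140.48], [-83.41, 263.41], [0, 116], [-161.91, 161.91]. Speed limits (degrees/s): [108.29, 108.29, 147.25, 147.25, 172.46, 172.46, 172.46].

### API

Orientations are given as [roll, pitch, yaw] about the fixed x, y, z axes, in that order (R = Rz(yaw) Ry(pitch) Rx(roll)).
In Python, from rig import manip gives the robot as it stands.
- The arm moves only by the tool send_rows, never from a script. Its argument "steps" is a list of rows, each an object of numbers: "wx", "wy", "wz": the turn, a rotation vector about the tool's x, y, z in rad; "x", "y", "z": the shift along the tool's x, y, z in mm; "hand": the finger opening in mm, from 0 to 85.4. In form: [{"wx": .., "wy": .., "wz": .., "x": .., "y": .., "z": .., "hand": ..}, ...]. A call has exactly 8 rows; each row shifts and turns the pose as measured when the row begins, along the tool's axes as they then stand; what a row does not reach is not made up. A row lasts 1/8 s, in which the tool goes at most 62.5 mm and 10.7 degrees, less where a joint would pass 70% of its speed; a pose out of reach is approached as far as the arm can. A call with a gripper value outside its range is refused whole. The fingers move at their own pace and stop on an object; "grip_force" is the grip in N (left out, the last holds). Time passes only in rows, so rows that do not move let the fingers close, or fill a call up. It gives the time, the measured TCP pose, the force and the opening at its end, in the units of the state.
- manip.state(): the state, without advancing time (a new reading comes with each control period).
- manip.read_camera(name): name is "side" or "top"; returns a dict with "frame" (384x512x3 uint8, red, green, blue), "depth" (384x512 float32, m along the optical axis (not along the pixel's ray), 0 where there is no reading), "fx", "fy", "cx", "cy" (pixels), "pose" (4x4, takes a point from camera to world coordinates). Camera axes: x right, y down, z forward; pixel columns grow to the right and rows downward; lengths in m; the calibration is good to about 2 mm. A picture is of the moment at which its call begins.
- manip.close_job(): hands the job in, once; it reports no verdict.
The state is a dict: "t": time; "joint_pos": joint angles; "dq": joint speeds; "effort": joint torques, N m; "tcp_pos": TCP position; "tcp_rot": TCP orientation; "wrist_force": force on the tool from outside, world axes, zero at the start; "wrist_torque": the same for the moment, N m; "grip_width": opening from 0.0 (shut) to 1.0 (fully open).
Only numpy, scipy, OpenCV 4.12 (cv2) and the standard library are available. Lean on these libraries where they do the work, as an engineer would, in place of code of your own. Each camera call takes 0.05 s, during which the arm holds its last target.

### The job

Unlock the white two-port light box: lift the orange lock collar up off its post and put it in the blue tray. Then take the flap by its red grip, swing it up until it stands upright at its balance point so that both light ports are open, without letting it go over to the far side, and keep holding it there: finish with the flap still gripped and still. Leave the other things on the bench where they are.

Things in the scene. Friction and masses are not known exactly. Their poses are not given: they have to be found in the camera images.
- illuminator: Fixed white light box, 180 (x) by 210 (y) mm, top 80 mm above the bench. Origin: centre of its underside, on the bench. Two round light ports lie in its top at its y = +55 and -55 mm; the flap's hinge runs along its x, midway between them, 88 mm above the bench. It may stand left or right of the robot, turned up to about 0.4 rad.
- flap (a joint): Angle of the flap about its hinge, rad. 0: upright, the balance point. -1.571: lying flat over the port on the box's +y side (the start). +1.571: lying flat on the far (-y) side. It turns freely and falls to one side or the other when let go.
- flap_grip (a point): Centre of the red grip on the flap: a barrel 34 mm long along the hinge, 22 mm in diameter, 135 mm from the hinge axis, 40 mm beyond the plate's edge. Flap flat: it overhangs the box's side, free all round, 88 mm above the bench. Flap upright: 223 mm above the bench, straight above the hinge. Pinched across its two flat ends it can pivot between the fingers as the flap swings.
- hinge_mid (a point): Middle of the hinge axis, 88 mm above the bench; its axes are those of the light box (hinge along x). The flap is a metal plate 100 mm along the hinge, 6 mm thick, reaching 95 mm from the hinge axis, weight about 220 g. From the middle of its free edge an 8 mm stem leads to the red grip.
- post_tip (a point): Top of the fixed steel lock post, 137 mm above the bench. The post is 10 mm in diameter and upright; it stands on the light box at its x = +70, y = +64 mm, and stands out 46 mm above the lying flap. A fork-shaped ear on the flap's +x side straddles it; its slot opens outward, so with the collar off the flap swings freely past it.
- lock_collar: Loose orange ring-shaped collar, 36 mm outside diameter, 15 mm bore, 36 mm tall, about 60 g. At the start it sits upright over the lock post on the flap's ear, its underside 91 mm above the bench. Origin: centre of its underside; z along its bore.
- tray: Fixed open blue tray, 140 x 140 mm outside, 22 mm high, walls 4 mm, floor about 4 mm thick. Origin: centre of its underside, on the bench.
- oil_bottle: Small amber dropper bottle, 34 mm across, 75 mm tall, standing; leave alone. Origin: centre of its underside.
- slide_box: Grey slide box, 36 x 100 x 30 mm; leave alone. Origin: centre of its underside.
- objective: Steel microscope objective with a yellow band, 28 mm across, 48 mm tall, standing; leave alone. Origin: centre of its underside.
- tissue_carton: Green tissue carton, 60 x 110 x 50 mm; leave alone. Origin: centre of its underside.
There are look-alikes about, which are no part of the job. Of the things like the lock_collar, leave any that is purple; of the rest the larger one is meant. Several things have the shape of the tray; the one meant has the colours described above.

How it is judged (in metres and radians):
On the way, in this order (a step that is already met when the one before it is completed fails the run):
1. the collar is lifted off the post by the fingers (z of lock_collar in the frame of post_tip above 0.003 m and contact force between the fingers and lock_collar above 0.3 N), for 0.1 s.
2. the collar lies released and at rest in the tray (x of lock_collar in the frame of tray between -0.066 and 0.066 m and y of lock_collar in the frame of tray between -0.066 and 0.066 m and z of lock_collar in the frame of tray below 0.03 m and linear speed of lock_collar below 0.03 m/s and contact force between the fingers and lock_collar below 0.05 N and contact force between lock_collar and tray above 0.1 N), for 0.2 s.
3. the flap is held upright at its balance point by the fingers (value of joint flap between -0.08 and 0.08 rad and velocity of joint flap between -0.08 and 0.08 rad/s and contact force between the fingers and flap above 0.5 N and contact force between lock_collar and flap below 0.05 N), for 0.3 s.
At the end, for the whole second after the job is handed in: The flap stands within 0.08 rad of upright, still (under 0.08 rad/s), gripped by the fingers (over 0.5 N) and touched by no collar; the collar lies at rest inside the tray (centre within 66 mm of the tray's centre along each side, underside below 30 mm), not touched by the fingers (all of step 2 and all of step 3); the arm keeps its last pose, push and grip.
It fails at once if the flap is raised while the collar is still on its post (value of joint flap above -1.35 rad and horizontal distance between lock_collar and post_tip below 0.02 m and z of lock_collar in the frame of post_tip below 0 m).
It fails at once if the flap goes over to the far side (value of joint flap above 0.5 rad).
It fails at once if a bystander is disturbed (moved over 20 mm) (distance of any of oil_bottle, slide_box, objective, tissue_carton from where it was at the start of the episode above 0.02 m).
It also fails if it takes over 54 s, if anything falls off the work surface, if the arm or the gripper's body presses on something with over 40 N, if the wrist force passes 120 N, or if a joint passes its speed limit or range.

## Working session

There is one attempt and no reset: what is moved stays moved. The work goes in short steps, Python scripts to look and compute and a tool call to move; the robot and the scene stay as the last step left them, time stands still between calls to the robot, and variables do not carry over. Pictures are saved under pics/ and viewed, and the job is handed in when it is done.

Besides the shell and the picture viewer there is one more tool, called in YAML: its name, and indented under it one key for each argument. send_rows: Moves the arm, as the interface text tells. Its arguments: {"type":"object","properties":{"steps":{"type":"array","items":{"type":"object","properties":{"wx":{"type":"number"},"wy":{"type":"number"},"wz":{"type":"number"},"x":{"type":"number"},"y":{"type":"number"},"z":{"type":"number"},"hand":{"type":"number"}}}},"grip_force":{"type":"number"}},"required":["steps"]}

```bash
mkdir -p pics; ls; python3 - <<'E'
from rig import manip
import cv2,numpy as np,pickle
print(manip.state())
for n in("top","side"):
    c=manip.read_camera(n)
    cv2.imwrite(f"pics/{n}0.png",cv2.resize(c["frame"][:,:,::-1],None,fx=1.5,fy=1.5))
    pickle.dump(c,open(f"{n}0.pkl","wb"))
    print(n,c["fx"],c["fy"],c["cx"],c["cy"],np.round(c["pose"],3).tolist())
print(manip.tcp_to_grasp)
E
```

```text
pics
{'t': 0.0, 'joint_pos': array([61.26595119, 40.51571022, -1.58237361, 85.08438375,  1.26238114,
       54.48349377, -4.32615892]), 'dq': array([ 0.02568534,  0.03849092, -0.17151763,  0.08607295,  0.03019279,
        0.03394951, -0.01455578]), 'effort': array([-3.33703472e-03, -8.83212662e+01,  1.23368137e+00, -2.36170703e+01,
        1.67995656e-02,  6.53602779e-03,  2.21365701e-05]), 'tcp_pos': array([ 0.25503852, -0.51503849,  0.23080965]), 'tcp_rot': array([ 1.79996290e+02,  6.61050016e-02, -6.36543878e+01]), 'wrist_force': array([0.4303095 , 0.2302543 , 0.63052038]), 'wrist_torque': array([ 0.05635005, -0.00561287,  0.00262088]), 'grip_width': 0.9997233532202591}
top 413.6907787095724 413.6907787095724 252.6827886844845 186.33897974380503 [[-0.145, -0.968, 0.204, 0.331], [-0.989, 0.142, -0.029, 0.041], [-0.001, -0.206, -0.978, 1.105], [0.0, 0.0, 0.0, 1.0]]
side 486.3520951449657 486.3520951449657 258.2236792485691 187.4885943906098 [[-0.964, -0.152, 0.218, 0.271], [-0.265, 0.497, -0.826, 1.085], [0.017, -0.854, -0.52, 0.808], [0.0, 0.0, 0.0, 1.0]]
0.0187
```

View pics/top0.png

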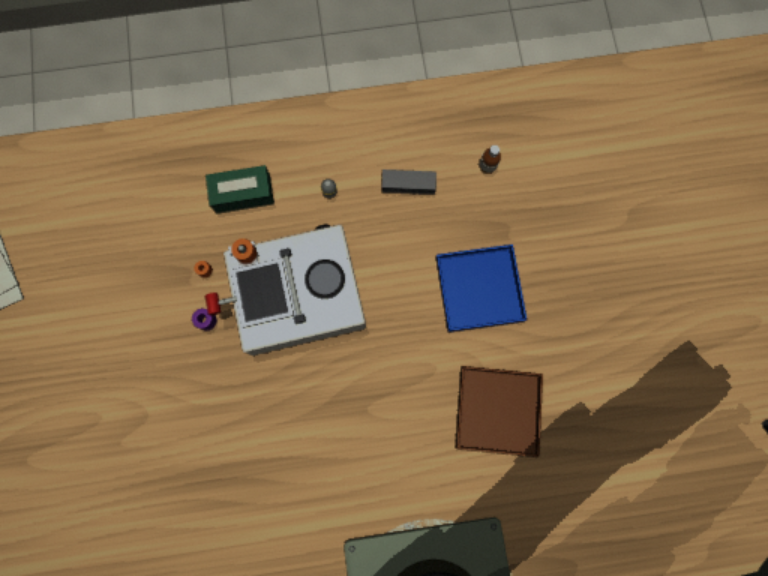

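View pics/side0.png

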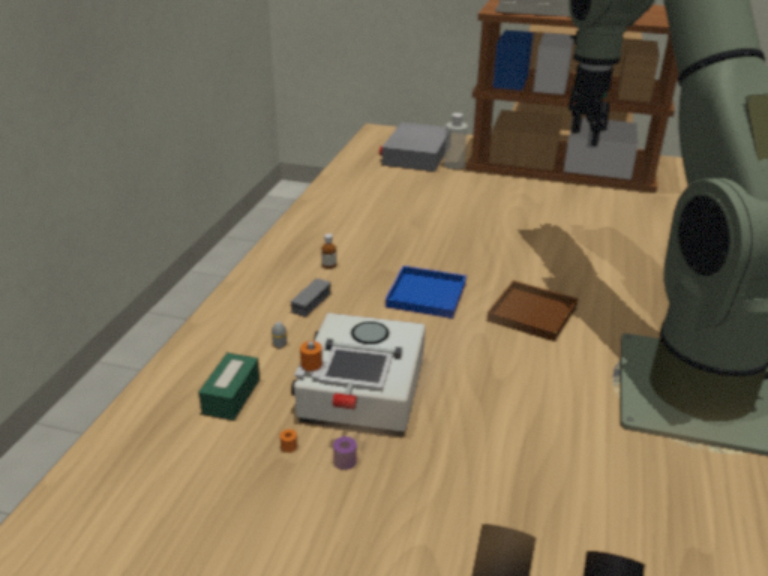

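The top view shows the white box with its top centred near (295,290). The orange collar on its post is at (243,249), the red grip at (212,303) and the blue tray at (481,288). A purple collar stands at (203,319), right next to the grip, and a small orange one at (203,268). Next I'll measure these.

```bash
cat > h.py <<'E'
import numpy as np,cv2,pickle
def cloud(c):
    d=c["depth"];v,u=np.mgrid[:d.shape[0],:d.shape[1]]
    p=np.stack([(u-c["cx"])/c["fx"]*d,(v-c["cy"])/c["fy"]*d,d],-1)
    P=p@c["pose"][:3,:3].T+c["pose"][:3,3]; P[d<=0]=np.nan
    return P
E
python3 - <<'E'
from h import *
for n in("top","side"):
    c=pickle.load(open(n+"0.pkl","rb"));P=cloud(c)
    hsv=cv2.cvtColor(c["frame"],cv2.COLOR_RGB2HSV);H,S,V=[hsv[...,i].astype(int) for i in range(3)]
    ws=(P[...,0]>.2)&(P[...,0]<.9)&(P[...,1]>-.4)&(P[...,1]<.6)
    def st(name,m):
        nn,lab,stt,_=cv2.connectedComponentsWithStats((m&ws).astype(np.uint8))
        for i in range(1,nn):
            if stt[i,4]<15: continue
            q=P[lab==i]; r=cv2.minAreaRect(q[:,:2].astype(np.float32)*1000)
            print(n,name,stt[i].tolist(),"lo",np.round(np.nanpercentile(q,3,axis=0),3),"hi",np.round(np.nanpercentile(q,97,axis=0),3),"rect",np.round(r[0],1),np.round(r[1],1),round(r[2],1))
    st("orange",(H>4)&(H<12)&(S>200)&(V>120))
    st("red",((H<4)|(H>176))&(S>180)&(V>80))
    st("blue",(H>105)&(H<125)&(S>150))
    st("purple",(H>130)&(H<160)&(S>80))
    st("boxtop",(P[...,2]>.075)&(P[...,2]<.085))
    st("green",(H>60)&(H<90)&(S>100)&(V<120))
    st("high",(P[...,2]>.1))
E
```

```text
top red [137, 195, 9, 14, 91] lo [0.528 0.282 0.091] hi [0.558 0.297 0.099] rect [543.1 289.3] [33.2 16.1] 4.8
top blue [291, 163, 60, 58, 2645] lo [ 0.454 -0.235 -0.001] hi [ 0.585 -0.105  0.022] rect [ 518.2 -168.6] [139.7 139.2] 89.6
top purple [128, 206, 16, 14, 159] lo [0.515 0.308 0.008] hi [0.546 0.34  0.037] rect [530.4 324.4] [33.8 33. ] 36.9
top boxtop [156, 150, 87, 85, 3547] lo [0.468 0.056 0.076] hi [0.639 0.244 0.083] rect [554.2 156.1] [179.4 208.9] 5.3
top boxtop [149, 167, 9, 31, 102] lo [0.556 0.251 0.076] hi [0.631 0.265 0.081] rect [593.5 255.3] [80.6 19.4] 1.1
top boxtop [188, 172, 6, 23, 32] lo [0.549 0.162 0.076] hi [0.603 0.168 0.082] rect [576.3 165. ] [59.7  3.9] 4.3
top boxtop [193, 196, 5, 15, 24] lo [0.505 0.158 0.076] hi [0.542 0.163 0.083] rect [523.3 160.3] [36.7  3.7] 5.1
top green [138, 111, 44, 30, 752] lo [0.73  0.183 0.015] hi [0.788 0.286 0.052] rect [759.8 235.6] [ 61.3 106.4] 1.2
top high [154, 159, 17, 17, 205] lo [0.601 0.209 0.104] hi [0.634 0.242 0.134] rect [618.2 226. ] [34.9 34.7] 18.1
side red [223, 263, 12, 7, 63] lo [0.534 0.291 0.09 
[... 188 characters left out ...]
ide purple [223, 292, 14, 10, 71] lo [0.518 0.314 0.034] hi [0.546 0.34  0.039] rect [532.4 328.2] [29.6 29.7] 36.0
side boxtop [210, 209, 74, 60, 1970] lo [0.465 0.059 0.077] hi [0.639 0.255 0.084] rect [554.2 157.6] [179.6 214. ] 5.5
side boxtop [196, 247, 36, 16, 251] lo [0.556 0.235 0.075] hi [0.631 0.268 0.083] rect [595.8 258.1] [41.  80.8] 73.9
side green [144, 237, 12, 12, 25] lo [0.778 0.189 0.047] hi [0.786 0.237 0.052] rect [782.1 215.6] [ 8.5 52.3] 0.5
side green [134, 239, 38, 40, 577] lo [0.73  0.203 0.011] hi [0.782 0.294 0.053] rect [757.8 244.7] [ 57. 103.] 1.5
side high [200, 227, 16, 18, 245] lo [0.602 0.214 0.102] hi [0.634 0.246 0.133] rect [618.3 228.8] [34.9 36.4] 28.1
```

send_rows:
  steps:
    - {"wz":-0.15,"hand":85}
    - {"wz":-0.15,"hand":85}
    - {"wz":-0.15,"hand":85}
    - {"wz":-0.15,"hand":85}
    - {"wz":-0.15,"hand":85}
    - {"wz":-0.15,"hand":85}
    - {"wz":-0.15,"hand":85}
    - {"wz":-0.15,"hand":85}
  grip_force: 40

```text
validation failed for argument at $.st...
```

```bash
cat > go.py <<'E'
import sys,numpy as np
from scipy.spatial.transform import Rotation as R
from rig import manip
def rem(p,yaw=5.2,grasp=None):
    s=manip.state(); Rt=R.from_euler('xyz',s['tcp_rot'],degrees=True)
    tgt=R.from_euler('xyz',[180,0,yaw],degrees=True)
    d=Rt.inv().apply(np.array(p)-s['tcp_pos'])*1000
    w=(Rt.inv()*tgt).as_rotvec()
    print("t",round(s['t'],2),"tcp",np.round(s['tcp_pos'],4),"rot",np.round(s['tcp_rot'],1),"w",round(s['grip_width'],3),"F",np.round(s['wrist_force'],1),"J",np.round(s['joint_pos'],0))
    print("remaining shift mm",np.round(d,1),"turn",np.round(w,3))
if __name__=="__main__": rem([float(a) for a in sys.argv[1:4]],float(sys.argv[4]) if len(sys.argv)>4 else 5.2)
E
python3 go.py .618 .227 .23
```

```text
t 0.1 tcp [ 0.2551 -0.5151  0.2309] rot [-1.80e+02  1.00e-01 -6.37e+01] w 0.999 F [0.  0.2 0.4] J [61. 41. -2. 85.  1. 54. -4.]
remaining shift mm [-503.9 -654.5    1.4] turn [-1.000e-03  1.000e-03 -1.202e+00]
```

All seven fields seem to be required.

send_rows:
  steps:
    - {"wx":0,"wy":0,"wz":-0.15,"x":0,"y":0,"z":0,"hand":85}
    - {"wx":0,"wy":0,"wz":-0.15,"x":0,"y":0,"z":0,"hand":85}
    - {"wx":0,"wy":0,"wz":-0.15,"x":0,"y":0,"z":0,"hand":85}
    - {"wx":0,"wy":0,"wz":-0.15,"x":0,"y":0,"z":0,"hand":85}
    - {"wx":0,"wy":0,"wz":-0.15,"x":0,"y":0,"z":0,"hand":85}
    - {"wx":0,"wy":0,"wz":-0.15,"x":0,"y":0,"z":0,"hand":85}
    - {"wx":0,"wy":0,"wz":-0.15,"x":0,"y":0,"z":0,"hand":85}
    - {"wx":0,"wy":0,"wz":-0.15,"x":0,"y":0,"z":0,"hand":85}
  grip_force: 40

```text
t: 1.1
tcp_pos: [0.2546, -0.5141, 0.2288]
tcp_rot: [-179.7, 0.1, 7.3]
wrist_force: [0.4, 0.5, 0.3]
grip_width: 0.99
```

```bash
python3 go.py .618 .227 .23
```

```text
t 1.1 tcp [ 0.2546 -0.5141  0.2288] rot [-1.797e+02  1.000e-01  7.300e+00] w 0.99 F [0.4 0.5 0.3] J [ 72.  42. -23.  85.  18.  57.  52.]
remaining shift mm [ 454.6 -688.9    1.1] turn [-0.005  0.003  0.037]
```

send_rows:
  steps:
    - {"wx":0,"wy":0,"wz":0.03,"x":28,"y":-42,"z":0,"hand":85}
    - {"wx":0,"wy":0,"wz":0,"x":28,"y":-42,"z":0,"hand":85}
    - {"wx":0,"wy":0,"wz":0,"x":28,"y":-42,"z":0,"hand":85}
    - {"wx":0,"wy":0,"wz":0,"x":28,"y":-42,"z":0,"hand":85}
    - {"wx":0,"wy":0,"wz":0,"x":28,"y":-42,"z":0,"hand":85}
    - {"wx":0,"wy":0,"wz":0,"x":28,"y":-42,"z":0,"hand":85}
    - {"wx":0,"wy":0,"wz":0,"x":28,"y":-42,"z":0,"hand":85}
    - {"wx":0,"wy":0,"wz":0,"x":28,"y":-42,"z":0,"hand":85}

```text
t: 2.1
tcp_pos: [0.4461, -0.1486, 0.2282]
tcp_rot: [-179.6, 0.2, 5.3]
wrist_force: [0.8, -0.9, 0.1]
grip_width: 0.995
```

```bash
python3 go.py .618 .227 .23
```

```text
t 2.1 tcp [ 0.4461 -0.1486  0.2282] rot [-179.6    0.2    5.3] w 0.995 F [ 0.8 -0.9  0.1] J [ 26.  33. -19. 106.  14.  44.   5.]
remaining shift mm [ 2.060e+02 -3.581e+02 -2.000e-01] turn [-0.007  0.004  0.002]
```

send_rows:
  steps:
    - {"wx":0,"wy":0,"wz":0,"x":25,"y":-44,"z":0,"hand":85}
    - {"wx":0,"wy":0,"wz":0,"x":25,"y":-44,"z":0,"hand":85}
    - {"wx":0,"wy":0,"wz":0,"x":25,"y":-44,"z":0,"hand":85}
    - {"wx":0,"wy":0,"wz":0,"x":25,"y":-44,"z":0,"hand":85}
    - {"wx":0,"wy":0,"wz":0,"x":25,"y":-44,"z":0,"hand":85}
    - {"wx":0,"wy":0,"wz":0,"x":25,"y":-44,"z":0,"hand":85}
    - {"wx":0,"wy":0,"wz":0,"x":25,"y":-44,"z":0,"hand":85}
    - {"wx":0,"wy":0,"wz":0,"x":15,"y":-24,"z":0,"hand":85}

```text
t: 3.1
tcp_pos: [0.6078, 0.2131, 0.2278]
tcp_rot: [-179.7, 0.4, 5.4]
wrist_force: [-0.1, -0.9, 0.3]
grip_width: 0.996
```

```bash
python3 go.py .618 .227 .096
```

```text
t 3.1 tcp [0.6078 0.2131 0.2278] rot [-179.7    0.4    5.4] w 0.996 F [-0.1 -0.9  0.3] J [-16.  48. -15.  68.  12.  66. -25.]
remaining shift mm [ 12.4 -12.1 131.8] turn [-0.006  0.007  0.003]
```

send_rows:
  steps:
    - {"wx":0,"wy":0,"wz":0,"x":12,"y":-12,"z":0,"hand":85}
    - {"wx":0,"wy":0,"wz":0,"x":1,"y":-1,"z":0,"hand":85}
    - {"wx":0,"wy":0,"wz":0,"x":0,"y":0,"z":15,"hand":85}
    - {"wx":0,"wy":0,"wz":0,"x":0,"y":0,"z":20,"hand":85}
    - {"wx":0,"wy":0,"wz":0,"x":0,"y":0,"z":20,"hand":85}
    - {"wx":0,"wy":0,"wz":0,"x":0,"y":0,"z":15,"hand":85}
    - {"wx":0,"wy":0,"wz":0,"x":0,"y":0,"z":0,"hand":85}
    - {"wx":0,"wy":0,"wz":0,"x":0,"y":0,"z":0,"hand":85}

```text
t: 4.1
tcp_pos: [0.6172, 0.2255, 0.1518]
tcp_rot: [-179.8, 0.6, 5.4]
wrist_force: [0.0, 0.3, 0.6]
grip_width: 0.992
```

```bash
python3 go.py .618 .227 .094; python3 - <<'E'
from rig import manip
import cv2,numpy as np
c=manip.read_camera("side")
cv2.imwrite("pics/s1.png",cv2.resize(c["frame"][130:330,130:380,::-1],None,fx=3,fy=3))
c=manip.read_camera("top")
cv2.imwrite("pics/t1.png",cv2.resize(c["frame"][110:260,80:280,::-1],None,fx=4,fy=4))
E
```

```text
t 4.1 tcp [0.6172 0.2255 0.1518] rot [-179.8    0.6    5.4] w 0.992 F [0.  0.3 0.6] J [-17.  54. -14.  70.  13.  58. -27.]
remaining shift mm [ 1.6 -1.1 57.8] turn [-0.004  0.011  0.003]
```

View pics/s1.png

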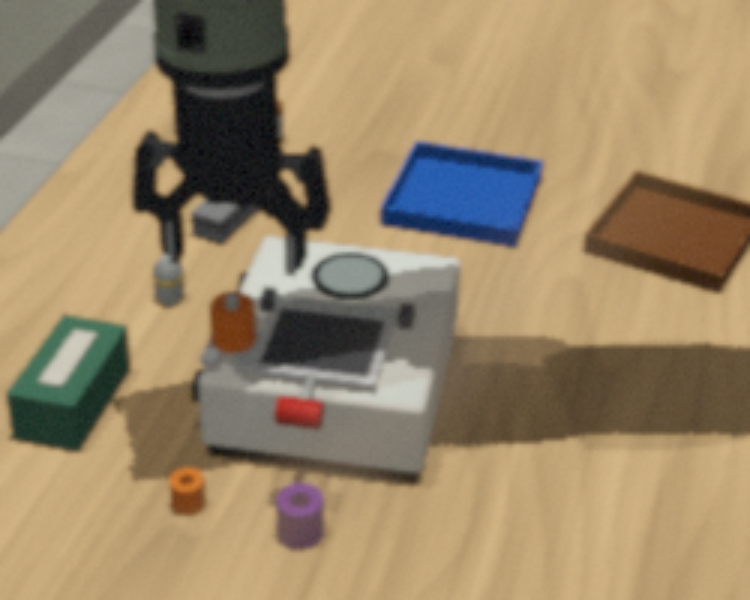

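The jaws at about (172,235) and (293,250) straddle the collar at (233,320), centred above it. Next is the descent.

send_rows:
  steps:
    - {"wx":0,"wy":0.01,"wz":0,"x":2,"y":-1,"z":15,"hand":85}
    - {"wx":0,"wy":0,"wz":0,"x":0,"y":0,"z":18,"hand":85}
    - {"wx":0,"wy":0,"wz":0,"x":0,"y":0,"z":14,"hand":85}
    - {"wx":0,"wy":0,"wz":0,"x":0,"y":0,"z":6,"hand":85}
    - {"wx":0,"wy":0,"wz":0,"x":0,"y":0,"z":3,"hand":85}
    - {"wx":0,"wy":0,"wz":0,"x":0,"y":0,"z":0,"hand":85}
    - {"wx":0,"wy":0,"wz":0,"x":0,"y":0,"z":0,"hand":60}
    - {"wx":0,"wy":0,"wz":0,"x":0,"y":0,"z":0,"hand":50}

```text
t: 5.2
tcp_pos: [0.62, 0.2275, 0.0955]
tcp_rot: [-179.7, -0.1, 5.3]
wrist_force: [0.0, 1.2, -0.0]
grip_width: 0.599
```

```bash
python3 go.py .618 .227 .094
```

```text
t 5.2 tcp [0.62   0.2275 0.0955] rot [-1.797e+02 -1.000e-01  5.300e+00] w 0.599 F [ 0.   1.2 -0. ] J [-17.  58. -13.  73.  14.  51. -28.]
remaining shift mm [-2.1  0.3  1.5] turn [-0.005 -0.003  0.003]
```

send_rows:
  steps:
    - {"wx":0,"wy":0,"wz":0,"x":-1.5,"y":0,"z":0,"hand":45}
    - {"wx":0,"wy":0,"wz":0,"x":0,"y":0,"z":0,"hand":30}
    - {"wx":0,"wy":0,"wz":0,"x":0,"y":0,"z":0,"hand":20}
    - {"wx":0,"wy":0,"wz":0,"x":0,"y":0,"z":0,"hand":20}
    - {"wx":0,"wy":0,"wz":0,"x":0,"y":0,"z":0,"hand":20}
    - {"wx":0,"wy":0,"wz":0,"x":0,"y":0,"z":0,"hand":20}
    - {"wx":0,"wy":0,"wz":0,"x":0,"y":0,"z":-4,"hand":20}
    - {"wx":0,"wy":0,"wz":0,"x":0,"y":0,"z":-6,"hand":20}
  grip_force: 40

```text
t: 6.2
tcp_pos: [0.6185, 0.2272, 0.1061]
tcp_rot: [-179.7, -0.2, 5.3]
wrist_force: [0.9, -0.8, -0.8]
grip_width: 0.401
```

```bash
python3 go.py .518 -.1685 .2
```

```text
t 6.2 tcp [0.6185 0.2272 0.1061] rot [-179.7   -0.2    5.3] w 0.401 F [ 0.9 -0.8 -0.8] J [-17.  57. -14.  73.  14.  52. -28.]
remaining shift mm [-136.7  384.1  -96.3] turn [-0.005 -0.003  0.002]
```

send_rows:
  steps:
    - {"wx":0,"wy":0,"wz":0,"x":0,"y":0,"z":-10,"hand":20}
    - {"wx":0,"wy":0,"wz":0,"x":0,"y":0,"z":-15,"hand":20}
    - {"wx":0,"wy":0,"wz":0,"x":0,"y":0,"z":-15,"hand":20}
    - {"wx":0,"wy":0,"wz":0,"x":0,"y":0,"z":-15,"hand":20}
    - {"wx":0,"wy":0,"wz":0,"x":0,"y":0,"z":-15,"hand":20}
    - {"wx":0,"wy":0,"wz":0,"x":0,"y":0,"z":-12,"hand":20}
    - {"wx":0,"wy":0,"wz":0,"x":0,"y":0,"z":0,"hand":20}
    - {"wx":0,"wy":0,"wz":0,"x":0,"y":0,"z":0,"hand":20}

```text
t: 7.2
tcp_pos: [0.6183, 0.2269, 0.1956]
tcp_rot: [-179.7, -0.2, 5.3]
wrist_force: [-0.3, 0.6, -0.4]
grip_width: 0.397
```

```bash
python3 go.py .518 -.1685 .19; python3 - <<'E'
from rig import manip
import cv2,numpy as np
c=manip.read_camera("side")
cv2.imwrite("pics/s2.png",cv2.resize(c["frame"][130:330,130:380,::-1],None,fx=3,fy=3))
E
```

```text
t 7.2 tcp [0.6183 0.2269 0.1956] rot [-179.7   -0.2    5.3] w 0.397 F [-0.3  0.6 -0.4] J [-17.  51. -15.  68.  12.  62. -27.]
remaining shift mm [-136.7  384.4    2.7] turn [-0.006 -0.004  0.003]
```

View pics/s2.png

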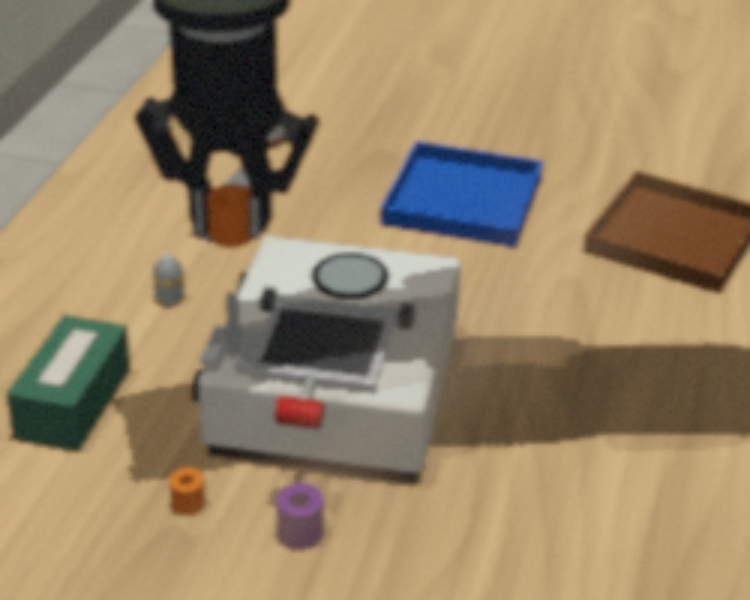

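The collar at (230,215) is held clear of the bare post at (232,310). I'll carry it to the tray.

send_rows:
  steps:
    - {"wx":0,"wy":0,"wz":0,"x":-10,"y":28,"z":0,"hand":20}
    - {"wx":0,"wy":0,"wz":0,"x":-17,"y":48,"z":0,"hand":20}
    - {"wx":0,"wy":0,"wz":0,"x":-17,"y":48,"z":0,"hand":20}
    - {"wx":0,"wy":0,"wz":0,"x":-17,"y":48,"z":0,"hand":20}
    - {"wx":0,"wy":0,"wz":0,"x":-17,"y":48,"z":0,"hand":20}
    - {"wx":0,"wy":0,"wz":0,"x":-17,"y":48,"z":0,"hand":20}
    - {"wx":0,"wy":0,"wz":0,"x":-17,"y":48,"z":0,"hand":20}
    - {"wx":0,"wy":0,"wz":0,"x":-17,"y":48,"z":0,"hand":20}

```text
t: 8.25
tcp_pos: [0.52, -0.1553, 0.1886]
tcp_rot: [-179.6, 0.0, 5.7]
wrist_force: [0.8, -0.1, -0.6]
grip_width: 0.402
```

```bash
python3 go.py .518 -.1685 .011
```

```text
t 8.25 tcp [ 0.52   -0.1553  0.1886] rot [-179.6    0.     5.7] w 0.402 F [ 0.8 -0.1 -0.6] J [ 23.  42. -19.  95.  16.  46.   3.]
remaining shift mm [ -3.1  14.2 177.5] turn [-0.008  0.001  0.008]
```

send_rows:
  steps:
    - {"wx":-0.008,"wy":0,"wz":0.008,"x":-2,"y":7,"z":10,"hand":20}
    - {"wx":0,"wy":0,"wz":0,"x":0,"y":3,"z":25,"hand":20}
    - {"wx":0,"wy":0,"wz":0,"x":0,"y":0,"z":30,"hand":20}
    - {"wx":0,"wy":0,"wz":0,"x":0,"y":0,"z":30,"hand":20}
    - {"wx":0,"wy":0,"wz":0,"x":0,"y":0,"z":25,"hand":20}
    - {"wx":0,"wy":0,"wz":0,"x":0,"y":0,"z":15,"hand":20}
    - {"wx":0,"wy":0,"wz":0,"x":0,"y":0,"z":5,"hand":20}
    - {"wx":0,"wy":0,"wz":0,"x":0,"y":0,"z":0,"hand":20}

```text
t: 9.25
tcp_pos: [0.5179, -0.1665, 0.0422]
tcp_rot: [-180.0, 0.1, 5.0]
wrist_force: [0.1, -0.2, 0.2]
grip_width: 0.397
```

```bash
python3 go.py .518 -.1685 .011
```

```text
t 9.25 tcp [ 0.5179 -0.1665  0.0422] rot [-1.8e+02  1.0e-01  5.0e+00] w 0.397 F [ 0.1 -0.2  0.2] J [ 21.  55. -12. 101.  22.  27.  -2.]
remaining shift mm [ 0.   2.  31.2] turn [-0.     0.002 -0.003]
```

send_rows:
  steps:
    - {"wx":0,"wy":0,"wz":0,"x":0,"y":2,"z":8,"hand":20}
    - {"wx":0,"wy":0,"wz":0,"x":0,"y":0,"z":8,"hand":20}
    - {"wx":0,"wy":0,"wz":0,"x":0,"y":0,"z":6,"hand":20}
    - {"wx":0,"wy":0,"wz":0,"x":0,"y":0,"z":4,"hand":20}
    - {"wx":0,"wy":0,"wz":0,"x":0,"y":0,"z":3,"hand":20}
    - {"wx":0,"wy":0,"wz":0,"x":0,"y":0,"z":2,"hand":20}
    - {"wx":0,"wy":0,"wz":0,"x":0,"y":0,"z":0,"hand":20}
    - {"wx":0,"wy":0,"wz":0,"x":0,"y":0,"z":0,"hand":20}

```text
t: 10.25
tcp_pos: [0.5188, -0.1689, 0.0105]
tcp_rot: [180.0, 0.0, 5.0]
wrist_force: [-0.2, 0.0, -0.8]
grip_width: 0.399
```

```bash
python3 go.py .518 -.1685 .010
```

```text
t 10.25 tcp [ 0.5188 -0.1689  0.0105] rot [180.   0.   5.] w 0.399 F [-0.2  0.  -0.8] J [ 20.  58. -11. 101.  23.  23.  -2.]
remaining shift mm [-0.8 -0.5  0.5] turn [ 0.001  0.    -0.004]
```

send_rows:
  steps:
    - {"wx":0,"wy":0,"wz":0,"x":0,"y":0,"z":1,"hand":20}
    - {"wx":0,"wy":0,"wz":0,"x":0,"y":0,"z":0,"hand":36}
    - {"wx":0,"wy":0,"wz":0,"x":0,"y":0,"z":0,"hand":45}
    - {"wx":0,"wy":0,"wz":0,"x":0,"y":0,"z":0,"hand":55}
    - {"wx":0,"wy":0,"wz":0,"x":0,"y":0,"z":0,"hand":60}
    - {"wx":0,"wy":0,"wz":0,"x":0,"y":0,"z":0,"hand":60}
    - {"wx":0,"wy":0,"wz":0,"x":0,"y":0,"z":0,"hand":60}
    - {"wx":0,"wy":0,"wz":0,"x":0,"y":0,"z":0,"hand":60}

```text
t: 11.25
tcp_pos: [0.519, -0.169, 0.0097]
tcp_rot: [179.9, -0.0, 5.0]
wrist_force: [-0.2, -0.6, 0.9]
grip_width: 0.7
```

send_rows:
  steps:
    - {"wx":0,"wy":0,"wz":0,"x":0,"y":0,"z":-8,"hand":60}
    - {"wx":0,"wy":0,"wz":0,"x":0,"y":0,"z":-15,"hand":60}
    - {"wx":0,"wy":0,"wz":0,"x":0,"y":0,"z":-25,"hand":60}
    - {"wx":0,"wy":0,"wz":0,"x":0,"y":0,"z":-35,"hand":60}
    - {"wx":0,"wy":0,"wz":0,"x":0,"y":0,"z":-40,"hand":85}
    - {"wx":0,"wy":0,"wz":0,"x":0,"y":0,"z":-40,"hand":85}
    - {"wx":0,"wy":0,"wz":0,"x":0,"y":0,"z":-30,"hand":85}
    - {"wx":0,"wy":0,"wz":0,"x":0,"y":0,"z":-10,"hand":85}

```text
t: 12.25
tcp_pos: [0.518, -0.1684, 0.2259]
tcp_rot: [179.9, -0.2, 5.0]
wrist_force: [-0.1, -0.2, -0.3]
grip_width: 0.997
```

```bash
python3 go.py .543 .291 .2; python3 - <<'E'
from rig import manip
import cv2,numpy as np,pickle
c=manip.read_camera("side")
pickle.dump(c,open("side1.pkl","wb"))
cv2.imwrite("pics/s3.png",cv2.resize(c["frame"][130:330,130:380,::-1],None,fx=3,fy=3))
E
```

```text
t 12.25 tcp [ 0.518  -0.1684  0.2259] rot [179.9  -0.2   5. ] w 0.997 F [-0.1 -0.2 -0.3] J [ 25.  39. -20.  92.  16.  52.   5.]
remaining shift mm [  65.2 -455.5   25.2] turn [ 0.002 -0.003 -0.003]
```

View pics/s3.png

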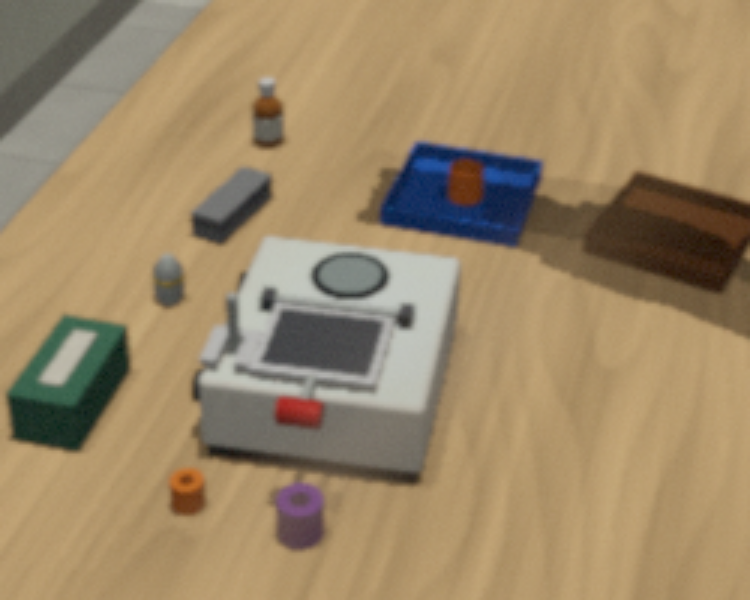

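The collar stands upright at (465,182) inside the blue tray, and the flap is still flat with its red grip at (300,410). Now I'll go to the grip.

send_rows:
  steps:
    - {"wx":0,"wy":0,"wz":0,"x":4,"y":-30,"z":0,"hand":85}
    - {"wx":0,"wy":0,"wz":0,"x":8,"y":-53,"z":0,"hand":85}
    - {"wx":0,"wy":0,"wz":0,"x":8,"y":-53,"z":0,"hand":85}
    - {"wx":0,"wy":0,"wz":0,"x":8,"y":-53,"z":0,"hand":85}
    - {"wx":0,"wy":0,"wz":0,"x":8,"y":-53,"z":0,"hand":85}
    - {"wx":0,"wy":0,"wz":0,"x":8,"y":-53,"z":0,"hand":85}
    - {"wx":0,"wy":0,"wz":0,"x":8,"y":-53,"z":0,"hand":85}
    - {"wx":0,"wy":0,"wz":0,"x":8,"y":-53,"z":0,"hand":85}

```text
t: 13.3
tcp_pos: [0.5415, 0.2437, 0.2203]
tcp_rot: [179.7, 0.2, 4.6]
wrist_force: [0.3, -0.4, 0.2]
grip_width: 0.992
```

```bash
python3 go.py .5425 .291 .17
```

```text
t 13.3 tcp [0.5415 0.2437 0.2203] rot [179.7   0.2   4.6] w 0.992 F [ 0.3 -0.4  0.2] J [-20.  43. -15.  81.  13.  57. -34.]
remaining shift mm [  5.  -47.3  50. ] turn [ 0.005  0.004 -0.01 ]
```

send_rows:
  steps:
    - {"wx":0.005,"wy":0.004,"wz":-0.01,"x":5,"y":-30,"z":0,"hand":85}
    - {"wx":0,"wy":0,"wz":0,"x":0,"y":-16,"z":15,"hand":85}
    - {"wx":0,"wy":0,"wz":0,"x":0,"y":0,"z":25,"hand":85}
    - {"wx":0,"wy":0,"wz":0,"x":0,"y":0,"z":20,"hand":85}
    - {"wx":0,"wy":0,"wz":0,"x":0,"y":0,"z":10,"hand":85}
    - {"wx":0,"wy":0,"wz":0,"x":0,"y":0,"z":5,"hand":85}
    - {"wx":0,"wy":0,"wz":0,"x":0,"y":0,"z":0,"hand":85}
    - {"wx":0,"wy":0,"wz":0,"x":0,"y":0,"z":0,"hand":85}

```text
t: 14.3
tcp_pos: [0.5393, 0.2918, 0.137]
tcp_rot: [179.8, 0.3, 5.3]
wrist_force: [-0.3, -0.6, 0.3]
grip_width: 0.998
```

```bash
python3 go.py .5425 .291 .067; python3 - <<'E'
from rig import manip
import cv2,numpy as np,pickle
c=manip.read_camera("side")
cv2.imwrite("pics/s4.png",cv2.resize(c["frame"][130:330,130:380,::-1],None,fx=3,fy=3))
E
```

```text
t 14.3 tcp [0.5393 0.2918 0.137 ] rot [179.8   0.3   5.3] w 0.998 F [-0.3 -0.6  0.3] J [-25.  51. -14.  82.  14.  49. -38.]
remaining shift mm [ 3.5  0.8 70. ] turn [0.003 0.006 0.002]
```

View pics/s4.png

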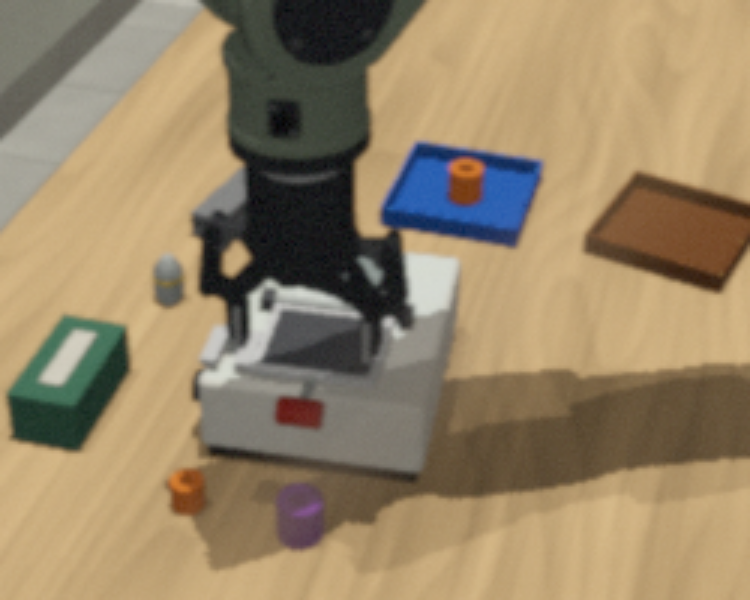

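The fingers at (237,330) and (370,345) straddle the red grip at (300,410). Descending.

send_rows:
  steps:
    - {"wx":0,"wy":0.006,"wz":0,"x":3,"y":0,"z":15,"hand":85}
    - {"wx":0,"wy":0,"wz":0,"x":0,"y":0,"z":20,"hand":85}
    - {"wx":0,"wy":0,"wz":0,"x":0,"y":0,"z":18,"hand":85}
    - {"wx":0,"wy":0,"wz":0,"x":0,"y":0,"z":10,"hand":85}
    - {"wx":0,"wy":0,"wz":0,"x":0,"y":0,"z":4,"hand":85}
    - {"wx":0,"wy":0,"wz":0,"x":0,"y":0,"z":2,"hand":85}
    - {"wx":0,"wy":0,"wz":0,"x":0,"y":0,"z":0,"hand":70}
    - {"wx":0,"wy":0,"wz":0,"x":0,"y":0,"z":0,"hand":55}

```text
t: 15.35
tcp_pos: [0.5434, 0.2921, 0.0648]
tcp_rot: [179.9, -0.2, 5.3]
wrist_force: [0.3, 0.8, 0.2]
grip_width: 0.646
```

```bash
python3 go.py .5425 .291 .067; python3 - <<'E'
from rig import manip
import cv2,numpy as np,pickle
c=manip.read_camera("side")
cv2.imwrite("pics/s5.png",cv2.resize(c["frame"][130:330,130:380,::-1],None,fx=3,fy=3))
E
```

```text
t 15.35 tcp [0.5434 0.2921 0.0648] rot [179.9  -0.2   5.3] w 0.646 F [0.3 0.8 0.2] J [-26.  57. -12.  85.  16.  40. -40.]
remaining shift mm [-1.   1.  -2.2] turn [ 0.002 -0.003  0.002]
```

View pics/s5.png

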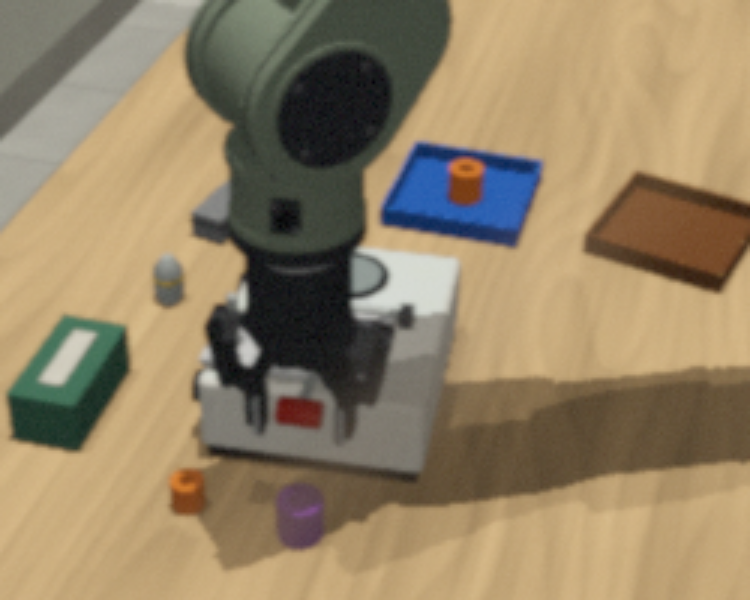

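The grip at (300,412) lies between both pads, level with them. Closing.

send_rows:
  steps:
    - {"wx":0,"wy":0,"wz":0,"x":-1,"y":1,"z":-1,"hand":45}
    - {"wx":0,"wy":0,"wz":0,"x":0,"y":0,"z":0,"hand":30}
    - {"wx":0,"wy":0,"wz":0,"x":0,"y":0,"z":0,"hand":20}
    - {"wx":0,"wy":0,"wz":0,"x":0,"y":0,"z":0,"hand":20}
    - {"wx":0,"wy":0,"wz":0,"x":0,"y":0,"z":0,"hand":20}
    - {"wx":0,"wy":0,"wz":0,"x":0,"y":0,"z":0,"hand":20}
    - {"wx":0,"wy":0,"wz":0,"x":0,"y":0,"z":0,"hand":20}
    - {"wx":0,"wy":0,"wz":0,"x":0,"y":0,"z":0,"hand":20}
  grip_force: 40

```text
t: 16.4
tcp_pos: [0.5452, 0.2912, 0.0672]
tcp_rot: [180.0, -0.5, 5.2]
wrist_force: [2.0, 0.8, -0.4]
grip_width: 0.392
```

```bash
cat > arc.py <<'E'
# next rows along the arc: tool at tcp, grip currently angle a; hinge known
import sys,numpy as np
from scipy.spatial.transform import Rotation as R
from rig import manip
th=np.radians(5.2); u=np.array([-np.sin(th),np.cos(th),0])   # box +y
H=np.array([.5542,.157,.088]); off=np.array([float(sys.argv[1]),float(sys.argv[2])]) # grip minus tcp along u and z
s=manip.state();p=s['tcp_pos']
r=np.array([(p-H)@u+off[0],p[2]-H[2]+off[1]])
xx=(p-H)@np.array([np.cos(th),np.sin(th),0])
print("t",round(s['t'],2),"tcp",np.round(p,4),"rot",np.round(s['tcp_rot'],1),"w",round(s['grip_width'],3),"F",np.round(s['wrist_force'],1),"T",np.round(s['wrist_torque'],2),"J",np.round(s['joint_pos'],0))
print("along u,z",np.round((p-H)@u,4),round(p[2]-H[2],4),"x",round(xx,4),"radius",round(np.hypot(*r),4),"ang deg from flat",round(np.degrees(np.arctan2(r[1],r[0])),2))
Rt=R.from_euler('xyz',s['tcp_rot'],degrees=True)
a=np.arctan2(r[1],r[0])
for tgt in [float(v) for v in sys.argv[3:]]:
    b=np.radians(tgt); d=.135*np.array([np.cos(b),np.sin(b)])-r
    w=d[0]*u+np.array([0,0,d[1]])
    print(tgt,"tool shift from here mm",np.round(Rt.inv().apply(w)*1000,1))
E
python3 arc.py 0 0.022 5 10 20 30 40
```

```text
t 16.4 tcp [0.5452 0.2912 0.0672] rot [180.   -0.5   5.2] w 0.392 F [ 2.   0.8 -0.4] T [ 0.14  0.16 -0.18] J [-25.  56. -12.  85.  16.  40. -40.]
along u,z 0.1345 -0.0208 x 0.0032 radius 0.1345 ang deg from flat 0.53
5.0 tool shift from here mm [  0.1   0.  -10.5]
10.0 tool shift from here mm [  0.2   1.6 -22.2]
20.0 tool shift from here mm [  0.4   7.7 -44.9]
30.0 tool shift from here mm [  0.6  17.6 -66.2]
40.0 tool shift from here mm [  0.8  31.1 -85.5]
```

send_rows:
  steps:
    - {"wx":0,"wy":0,"wz":0,"x":0,"y":0.1,"z":-5.9,"hand":20}
    - {"wx":0,"wy":0,"wz":0,"x":0,"y":0.4,"z":-5.9,"hand":20}
    - {"wx":0,"wy":0,"wz":0,"x":0,"y":0.6,"z":-5.8,"hand":20}
    - {"wx":0,"wy":0,"wz":0,"x":0,"y":0.9,"z":-5.8,"hand":20}
    - {"wx":0,"wy":0,"wz":0,"x":0,"y":1.2,"z":-5.8,"hand":20}
    - {"wx":0,"wy":0,"wz":0,"x":0,"y":1.4,"z":-5.7,"hand":20}
    - {"wx":0,"wy":0,"wz":0,"x":0,"y":1.6,"z":-5.6,"hand":20}
    - {"wx":0,"wy":0,"wz":0,"x":0,"y":1.9,"z":-5.6,"hand":20}

```text
t: 17.4
tcp_pos: [0.546, 0.2818, 0.1165]
tcp_rot: [179.9, -0.6, 5.2]
wrist_force: [4.1, -2.2, -4.3]
grip_width: 0.388
```

```bash
python3 arc.py 0.0005 0.0208 25 30 35 40 45; python3 - <<'E'
from rig import manip
import cv2
c=manip.read_camera("side")
cv2.imwrite("pics/s6.png",cv2.resize(c["frame"][130:330,130:380,::-1],None,fx=3,fy=3))
E
```

```text
t 17.4 tcp [0.546  0.2818 0.1165] rot [179.9  -0.6   5.2] w 0.388 F [ 4.1 -2.2 -4.3] T [ 0.01 -0.56 -0.04] J [-24.  52. -13.  84.  16.  45. -38.]
along u,z 0.125 0.0285 x 0.0031 radius 0.1349 ang deg from flat 21.42
25.0 tool shift from here mm [ 0.1  3.2 -7.8]
30.0 tool shift from here mm [  0.2   8.7 -18.2]
35.0 tool shift from here mm [  0.3  15.  -28.2]
40.0 tool shift from here mm [  0.4  22.2 -37.5]
45.0 tool shift from here mm [  0.4  30.2 -46.2]
```

View pics/s6.png

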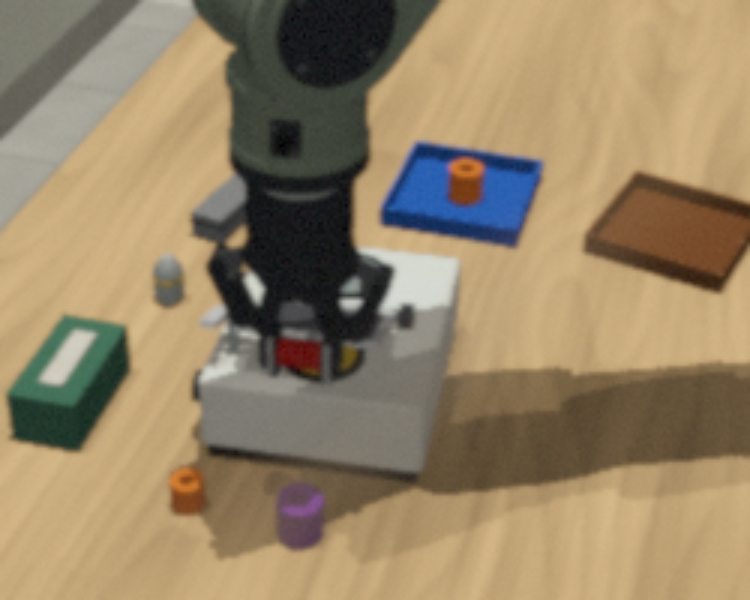

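The red grip at (298,352) has risen with the fingers and the lit port is showing below it at (350,360). Continuing along the arc.

send_rows:
  steps:
    - {"wx":0,"wy":0,"wz":0,"x":0.1,"y":2.7,"z":-6.4,"hand":20}
    - {"wx":0,"wy":0,"wz":0,"x":0.1,"y":3.0,"z":-6.2,"hand":20}
    - {"wx":0,"wy":0,"wz":0,"x":0.1,"y":3.3,"z":-6.1,"hand":20}
    - {"wx":0,"wy":0,"wz":0,"x":0.1,"y":3.6,"z":-5.9,"hand":20}
    - {"wx":0,"wy":0,"wz":0,"x":0.1,"y":3.9,"z":-5.7,"hand":20}
    - {"wx":0,"wy":0,"wz":0,"x":0.1,"y":4.2,"z":-5.5,"hand":20}
    - {"wx":0,"wy":0,"wz":0,"x":0.1,"y":4.5,"z":-5.3,"hand":20}
    - {"wx":0,"wy":0,"wz":0,"x":0.1,"y":4.8,"z":-5.0,"hand":20}

```text
t: 18.45
tcp_pos: [0.5488, 0.2496, 0.1658]
tcp_rot: [179.9, -0.5, 5.2]
wrist_force: [2.4, -0.7, -6.1]
grip_width: 0.392
```

```bash
python3 arc.py 0.0005 0.0208 55 65 70
```

```text
t 18.45 tcp [0.5488 0.2496 0.1658] rot [179.9  -0.5   5.2] w 0.392 F [ 2.4 -0.7 -6.1] T [ 0.1  -0.39 -0.05] J [-21.  48. -15.  84.  15.  50. -35.]
along u,z 0.0928 0.0778 x 0.0031 radius 0.1357 ang deg from flat 46.6
55.0 tool shift from here mm [  0.1  15.8 -11.9]
65.0 tool shift from here mm [  0.2  36.3 -23.7]
70.0 tool shift from here mm [  0.2  47.1 -28.1]
```

send_rows:
  steps:
    - {"wx":0,"wy":0,"wz":0,"x":0.1,"y":4.7,"z":-4.0,"hand":20}
    - {"wx":0,"wy":0,"wz":0,"x":0.1,"y":4.9,"z":-3.8,"hand":20}
    - {"wx":0,"wy":0,"wz":0,"x":0.1,"y":5.0,"z":-3.7,"hand":20}
    - {"wx":0,"wy":0,"wz":0,"x":0.1,"y":5.2,"z":-3.4,"hand":20}
    - {"wx":0,"wy":0,"wz":0,"x":0.1,"y":5.4,"z":-3.2,"hand":20}
    - {"wx":0,"wy":0,"wz":0,"x":0.1,"y":5.5,"z":-3.0,"hand":20}
    - {"wx":0,"wy":0,"wz":0,"x":0.1,"y":5.6,"z":-2.7,"hand":20}
    - {"wx":0,"wy":0,"wz":0,"x":0.1,"y":5.7,"z":-2.4,"hand":20}

```text
t: 19.45
tcp_pos: [0.5528, 0.2063, 0.1942]
tcp_rot: [180.0, -0.5, 5.3]
wrist_force: [-0.7, 1.8, -3.4]
grip_width: 0.394
```

```bash
python3 arc.py 0.0005 0.0208 80 85 90; python3 - <<'E'
from rig import manip
import cv2
c=manip.read_camera("side")
cv2.imwrite("pics/s7.png",cv2.resize(c["frame"][130:330,130:380,::-1],None,fx=3,fy=3))
E
```

```text
t 19.45 tcp [0.5528 0.2063 0.1942] rot [180.   -0.5   5.3] w 0.394 F [-0.7  1.8 -3.4] T [ 0.65  0.32 -0.04] J [-16.  45. -16.  85.  14.  52. -31.]
along u,z 0.0492 0.1062 x 0.0031 radius 0.1364 ang deg from flat 68.62
80.0 tool shift from here mm [ 0.  26.3 -5.9]
85.0 tool shift from here mm [-0.  37.9 -7.5]
90.0 tool shift from here mm [-0.  49.7 -8. ]
```

View pics/s7.png

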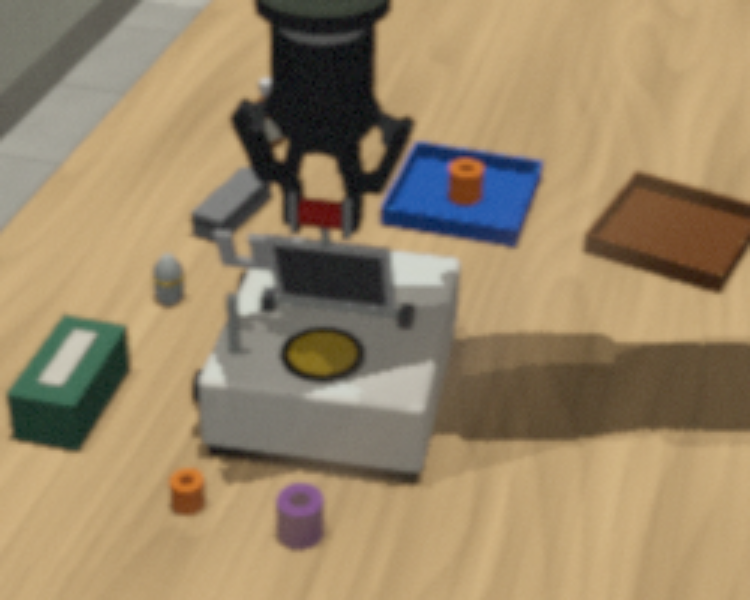

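The grip at (320,213) is still pinched and the plate is nearly upright. Now slowly to about 86°.

send_rows:
  steps:
    - {"wx":0,"wy":0,"wz":0,"x":0,"y":5.5,"z":-1.9,"hand":20}
    - {"wx":0,"wy":0,"wz":0,"x":0,"y":5.5,"z":-1.6,"hand":20}
    - {"wx":0,"wy":0,"wz":0,"x":0,"y":5.5,"z":-1.4,"hand":20}
    - {"wx":0,"wy":0,"wz":0,"x":0,"y":5.5,"z":-1.1,"hand":20}
    - {"wx":0,"wy":0,"wz":0,"x":0,"y":5,"z":-0.7,"hand":20}
    - {"wx":0,"wy":0,"wz":0,"x":0,"y":5,"z":-0.5,"hand":20}
    - {"wx":0,"wy":0,"wz":0,"x":0,"y":4,"z":-0.3,"hand":20}
    - {"wx":0,"wy":0,"wz":0,"x":0,"y":2,"z":0,"hand":20}

```text
t: 20.5
tcp_pos: [0.5565, 0.1658, 0.2033]
tcp_rot: [-180.0, -0.5, 5.3]
wrist_force: [-3.3, 3.2, 6.2]
grip_width: 0.388
```

```bash
python3 arc.py 0.0005 0.0208 85 90; cat > plane.py <<'E'
from h import *
from rig import manip
import sys
th=np.radians(5.2); u=np.array([-np.sin(th),np.cos(th),0]);x=np.array([np.cos(th),np.sin(th),0])
H=np.array([.5542,.157,.088])
for n in ("side","top"):
    c=manip.read_camera(n);P=cloud(c)
    if n=="side": cv2.imwrite(sys.argv[1],cv2.resize(c["frame"][130:330,130:380,::-1],None,fx=3,fy=3))
    q=P-H; a=q@x;b=q@u;z=q[...,2]
    m=(abs(a)<.045)&(abs(b)<.06)&(z>.015)&(z<.092)
    A,Z,B=a[m],z[m],b[m]
    print(n,m.sum())
    if m.sum()<30: continue
    k=np.ones(len(A),bool)
    for _ in range(5):
        M=np.c_[Z,A,np.ones(len(A))]; s=np.linalg.lstsq(M[k],B[k],rcond=None)[0]; r=B-M@s; k=abs(r)<max(.003,2*np.median(abs(r[k])))
    print(" tilt toward +y: slope",s.round(4),"flap rad",round(-np.arctan(s[0]),4),"n",k.sum(),"rms",r[k].std().round(4))
    hsv=cv2.cvtColor(c["frame"],cv2.COLOR_RGB2HSV)
    mr=((hsv[...,0]<4)|(hsv[...,0]>176))&(hsv[...,1]>180)&(hsv[...,2]>60)&(z>.1)
    if mr.sum(): print(" red u,z lo/hi",np.percentile(b[mr],[3,97]).round(4),np.percentile(z[mr],[3,97]).round(4),"x",np.percentile(a[mr],[3,97]).round(4))
E
python3 plane.py pics/s8.png
```

```text
t 20.5 tcp [0.5565 0.1658 0.2033] rot [-180.    -0.5    5.3] w 0.388 F [-3.3  3.2  6.2] T [ 0.89  0.85 -0.03] J [-12.  43. -16.  86.  14.  52. -27.]
along u,z 0.0085 0.1153 x 0.0031 radius 0.1364 ang deg from flat 86.21
85.0 tool shift from here mm [-0.  -2.8  1.6]
90.0 tool shift from here mm [-0.   9.   1.1]
side 904
 tilt toward +y: slope [ 0.1016 -0.0011  0.0026] flap rad -0.1013 n 841 rms 0.0014
 red u,z lo/hi [0.0156 0.0266] [0.1328 0.146 ] x [-0.0123  0.015 ]
top 0
```

View pics/s8.png

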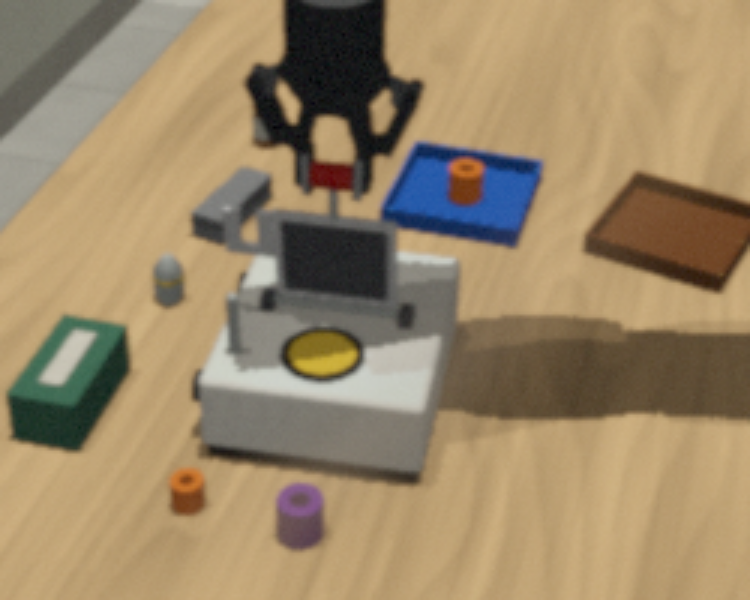

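The grip at (331,176) is held and the plate fit gives about -0.10 rad; the tool position suggests -0.07. Moving the last bit slowly and measuring again.

send_rows:
  steps:
    - {"wx":0,"wy":0,"wz":0,"x":0,"y":2,"z":-0.3,"hand":20}
    - {"wx":0,"wy":0,"wz":0,"x":0,"y":2,"z":-0.3,"hand":20}
    - {"wx":0,"wy":0,"wz":0,"x":0,"y":2,"z":-0.2,"hand":20}
    - {"wx":0,"wy":0,"wz":0,"x":0,"y":2,"z":0,"hand":20}
    - {"wx":0,"wy":0,"wz":0,"x":0,"y":2,"z":0,"hand":20}
    - {"wx":0,"wy":0,"wz":0,"x":0,"y":1,"z":0,"hand":20}
    - {"wx":0,"wy":0,"wz":0,"x":0,"y":0,"z":0,"hand":20}
    - {"wx":0,"wy":0,"wz":0,"x":0,"y":0,"z":0,"hand":20}

```text
t: 21.6
tcp_pos: [0.5575, 0.1538, 0.2037]
tcp_rot: [-180.0, -0.5, 5.3]
wrist_force: [-1.5, 2.5, 1.0]
grip_width: 0.39
```

```bash
python3 arc.py 0.0005 0.0208 90;python3 plane.py pics/s9.png
```

```text
t 21.6 tcp [0.5575 0.1538 0.2037] rot [-180.    -0.5    5.3] w 0.39 F [-1.5  2.5  1. ] T [ 0.83  0.54 -0.02] J [-10.  43. -17.  87.  14.  52. -26.]
along u,z -0.0035 0.1157 x 0.003 radius 0.1366 ang deg from flat 91.27
90.0 tool shift from here mm [-0.  -3.   1.5]
side 945
 tilt toward +y: slope [0.0167 0.0004 0.0025] flap rad -0.0167 n 857 rms 0.0015
 red u,z lo/hi [0.0029 0.0146] [0.1335 0.146 ] x [-0.0127  0.015 ]
top 0
```

send_rows:
  steps:
    - {"wx":0,"wy":0,"wz":0,"x":0,"y":1,"z":0,"hand":20}
    - {"wx":0,"wy":0,"wz":0,"x":0,"y":0,"z":0,"hand":20}
    - {"wx":0,"wy":0,"wz":0,"x":0,"y":0,"z":0,"hand":20}
    - {"wx":0,"wy":0,"wz":0,"x":0,"y":0,"z":0,"hand":20}
    - {"wx":0,"wy":0,"wz":0,"x":0,"y":0,"z":0,"hand":20}
    - {"wx":0,"wy":0,"wz":0,"x":0,"y":0,"z":0,"hand":20}
    - {"wx":0,"wy":0,"wz":0,"x":0,"y":0,"z":0,"hand":20}
    - {"wx":0,"wy":0,"wz":0,"x":0,"y":0,"z":0,"hand":20}

```text
t: 22.7
tcp_pos: [0.5576, 0.1526, 0.2037]
tcp_rot: [180.0, -0.5, 5.3]
wrist_force: [-0.8, 2.1, -0.4]
grip_width: 0.385
```

```bash
python3 arc.py 0.0005 0.0208 90;python3 plane.py pics/s10.png; python3 - <<'E'
from h import *
from rig import manip
c=manip.read_camera("top");P=cloud(c)
cv2.imwrite("pics/t10.png",cv2.resize(c["frame"][:,:,::-1],None,fx=1.5,fy=1.5))
print(np.round(manip.state()['dq'],2))
c=manip.read_camera("side");P=cloud(c);hsv=cv2.cvtColor(c["frame"],cv2.COLOR_RGB2HSV)
m=(hsv[...,0]>2)&(hsv[...,0]<14)&(hsv[...,1]>180)&(abs(P[...,0]-.518)<.06)&(abs(P[...,1]+.1685)<.06)&(P[...,2]>.006)
print("collar",np.percentile(P[m],[3,97],axis=0).round(3))
E
```

```text
t 22.7 tcp [0.5576 0.1526 0.2037] rot [180.   -0.5   5.3] w 0.385 F [-0.8  2.1 -0.4] T [ 0.79  0.56 -0.01] J [-10.  43. -17.  87.  14.  52. -26.]
along u,z -0.0047 0.1157 x 0.003 radius 0.1366 ang deg from flat 91.75
90.0 tool shift from here mm [-0.  -4.2  1.5]
side 954
 tilt toward +y: slope [0.0084 0.0012 0.0026] flap rad -0.0084 n 874 rms 0.0015
 red u,z lo/hi [0.0023 0.0132] [0.1317 0.1464] x [-0.0125  0.0153]
top 0
[ 0.05 -0.04 -0.09  0.01 -0.1  -0.13  0.  ]
collar [[ 0.505 -0.178  0.011]
 [ 0.528 -0.15   0.043]]
```

View pics/s10.png

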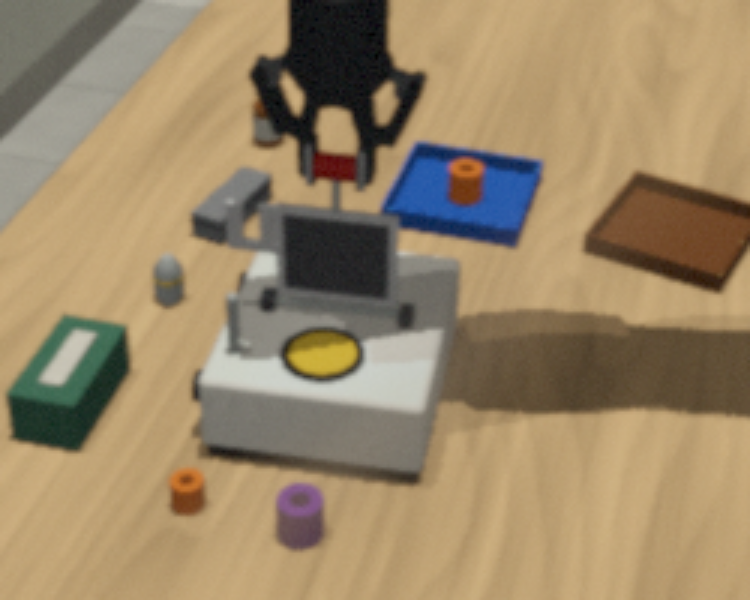

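View pics/t10.png

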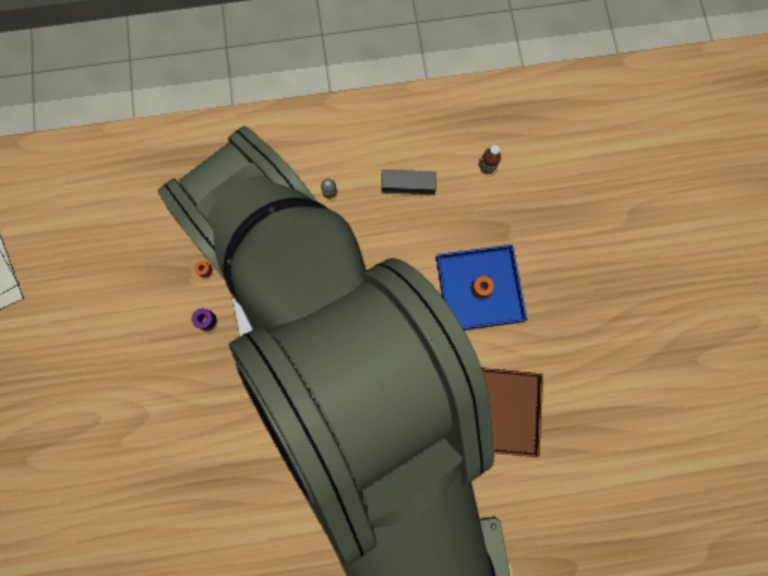

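The flap stands upright with its grip pinched at (335,166). The collar lies in the middle of the tray at (483,287) in the top view, and the bystanders haven't moved. Handing in.

```bash
python3 -c "
from rig import manip
print(manip.close_job())"
```

```text
the job is handed in; nothing more can be done
None
```

The job is handed in at about 23 s of the 54 s allowed. The hand-in reported no verdict. I lifted the orange collar off its post and stood it in the middle of the blue tray. Then I pinched the red grip across its two ends, swung the flap up to upright, and kept holding it.

Last checks:
- **Flap angle:** A fit to the plate in the side camera's depth image gave -0.008 rad, inside the 0.08 rad limit. Two rougher estimates disagreed slightly but were also inside it: about +0.03 rad from the tool position, and about -0.02 rad from the red grip's outline. The top camera gave no flap reading because the arm was in the way.
- **Stillness and grip:** The arm was at rest, and the fingers had stopped on the grip at a 33 mm opening.
- **Collar:** It is upright, near the tray's centre, with the fingers well away from it.
- **Bystanders:** The oil bottle, slide box and objective looked unmoved in both views. The tissue carton looked unmoved in the side view only, since the arm hid it from above. I judged this by eye and did not measure it.

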